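# Close the vents of the glaze jars

## Task

Close the vents of the three glaze jars for the night: with a fingertip, lightly press the black plug on each lid all the way down, the red-lidded jar first, then the yellow, then the teal. Only press: leave every jar standing where it is, lift nothing, and do not disturb the other things on the table.

Things in the scene. Friction and masses are not known exactly. Their poses are not given: they have to be found in the camera images.
- red_jar: loose white glaze jar with a red screw lid: 52 mm across, 68 mm tall to the top of the lid, about 0.3 kg, standing upright. Origin: centre of its underside; z is up along its axis. A round black vent plug stands in the middle of its lid
- red_plug_top (a point): centre of the top face of the black vent plug on the red lid, on the jar's axis; it moves with the plug. The plug's cap is 23 mm across and 5 mm thick; its top is 15.5 mm above the lid when the plug is fully up and 7.5 mm when it is fully down
- red_plug (a joint): how far the red jar's vent plug is pressed down, m: 0 fully up, 0.008 fully down (a hard stop). About 3.5 N moves it; it stays where it is left; it starts within 1 mm of fully up
- yellow_jar: loose white glaze jar with a yellow screw lid: 52 mm across, 68 mm tall to the top of the lid, about 0.3 kg, standing upright. Origin: centre of its underside; z is up along its axis. A round black vent plug stands in the middle of its lid
- yellow_plug_top (a point): centre of the top face of the black vent plug on the yellow lid, on the jar's axis; it moves with the plug. The plug's cap is 23 mm across and 5 mm thick; its top is 15.5 mm above the lid when the plug is fully up and 7.5 mm when it is fully down
- yellow_plug (a joint): how far the yellow jar's vent plug is pressed down, m: 0 fully up, 0.008 fully down (a hard stop). About 3.5 N moves it; it stays where it is left; it starts within 1 mm of fully up
- teal_jar: loose white glaze jar with a teal screw lid: 52 mm across, 68 mm tall to the top of the lid, about 0.3 kg, standing upright. Origin: centre of its underside; z is up along its axis. A round black vent plug stands in the middle of its lid
- teal_plug_top (a point): centre of the top face of the black vent plug on the teal lid, on the jar's axis; it moves with the plug. The plug's cap is 23 mm across and 5 mm thick; its top is 15.5 mm above the lid when the plug is fully up and 7.5 mm when it is fully down
- teal_plug (a joint): how far the teal jar's vent plug is pressed down, m: 0 fully up, 0.008 fully down (a hard stop). About 3.5 N moves it; it stays where it is left; it starts within 1 mm of fully up
- stamp: loose bystander: plain white plaster stamp, a stubby cylinder 27x48x26 mm lying on its side. Origin: centre of its underside
- tile: loose bystander: pale fired test tile with a grey-white glazed half, 40x62 mm, 10 mm thick, lying flat. Origin: centre of its underside
- dotted_cup: loose bystander: white cup with grey dots, 74 mm across, 116 mm tall, upright. Origin: centre of its underside
Mind the look-alikes: they are no part of the job. Leave any green look-alike of the red_jar alone. What is shaped like the yellow_jar but green is not meant.

How it is judged:
By the outcome, as a careful person would: the job done as asked, in the order asked, and still so for the second after the job is handed in, with the robot touching nothing.
It also fails if it takes over 51 s, if anything falls off the work surface, if the arm or the gripper's body presses on something with over 40 N, if the wrist force passes 120 N, or if a joint passes its speed limit or range.

## Robot

A 6-joint arm with a two-finger parallel gripper is mounted at the origin on a cart in front of the work surface, level with it; the furniture and walls round the work are solid. World frame = base frame: x ahead of the robot, y to its left, z up, the work surface at z = 0. Lengths are in m, angles in degrees, forces in N, time in s.
With the tool pointing down it reaches from about 0.275 to 0.85 m from the base axis. Payload 19 kg.
Tool frame: the origin (TCP) lies at the very end of the fingers, on their centre line; the grasp point (between the pads) lies 19 mm behind it; z points along the fingers, y is the line along which they close (so a half turn about z gives the same grasp; the last joint's range is limited). The gripper opens to 85 mm and grips with 20 to 120 N. Pads are 22 mm wide; open, the fingers measure 114 mm over their backs; the gripper's body (76 mm by 85 mm) begins 54 mm behind the grasp point. The pads swing forward as they close: fully open they stand 13 mm farther back than shut.
Start: joints at [-72.135, 8.623, 82.357, -0, 89.026, -7.678], TCP at [0.248, -0.519, 0.231] pointing down, gripper open.
Joint ranges: [-160.23, 160.23], [-39.13, 120.54], [6.94, 153.29], [-79.49, 259.48], [9.18, 160.14], [-161.06, 161.06]. Speed limits (degrees/s): [108.29, 108.29, 127.2, 172.46, 172.46, 172.46].

## Interface

Orientations are given as [roll, pitch, yaw] about the fixed x, y, z axes, in that order (R = Rz(yaw) Ry(pitch) Rx(roll)).
In Python, from plant import env, read_camera, calibration, finder gives the robot as it stands. The module is installed in compiled form; this text tells all that it offers.
- The arm moves only by the tool servo_tool, never from a script. Its argument "commands" is a list of rows, each an object with "travel": the shift along the tool's x, y, z in cm, a list of three; "spin": the turn about the tool's z in degrees; "claw": the finger opening in cm, from 0 to 8.54. A call has 1 to 10 rows; each row shifts and turns the commanded pose from where the row before left it, along the tool's axes as they then stand; what a row does not reach is not made up. A row lasts 1/8 s, in which the tool goes at most 62.5 mm and 10.7 degrees, less where a joint would pass 70% of its speed; a pose out of reach is approached as far as the arm can. A call with a gripper value outside its range is refused whole. The fingers move at their own pace and stop on an object; the grip force is fixed at half the most. Time passes only in rows, so rows that do not move let the fingers close. It gives the time, the measured TCP pose, the force, the opening and the grip force at its end, in the units of the state.
- env.get_state(): the state, without advancing time (a new reading comes with each control period).
- read_camera(name): name is "scene" or "side" or "wrist"; returns (picture, depth): 384x512x3 uint8, red, green, blue; 384x512 float32, m along the optical axis (not along the pixel's ray), 0 where there is no reading.
- calibration(name): a dict with "fx", "fy", "cx", "cy" (pixels), "origin" and "orientation" of the camera in the world. Camera axes: x right, y up, looking along -z (the intrinsics and any distortion apply to the point x, -y, -z); pixel columns grow to the right and rows downward; lengths in m; the calibration is good to about 2 mm. A picture is of the moment at which its call begins: read the wrist's pose just before it. calibration takes no time and is no camera call; for the wrist camera it gives the pose at the moment of the call.
- env.hand_in(): hands the job in; it is judged then, once.
Trained networks look in the newest picture that a camera, given by its name, has taken for a name from the list of things; names that differ only in an ending like _2 or _b are one class to them, and where a whole thing is asked for, a point or a joint stands for the part that bears it (a point fixed in the world has none). Each returns a list of dicts, best first, with "score" (0 to 1); they miss things now and then, are a little off and sometimes report something else, mostly with a low value. They report only what shows in the picture. A call takes as long as a camera call. They do not tell look-alikes from the thing itself.
- finder.search_frame(camera, thing): "at" ([row, column] in pixels, amid what is visible of it).
The state is a dict: "clock": time; "joint_pos": joint angles; "dq": joint speeds; "tau": joint torques, N m; "position": TCP position; "tcp_rot": TCP orientation; "ft_force": force on the tool from outside, world axes, zero at the start; "torque": the same for the moment, N m; "width": finger opening in m; "grip_force": force on a finger pad.
Only numpy, scipy, OpenCV 4.12 (cv2) and the standard library are available. Lean on these libraries where they do the work, as an engineer would, in place of code of your own. Each camera call takes 0.05 s, during which the arm holds its last target. There are 200 camera calls.

## Working session

There is one attempt and no reset: what is moved stays moved. The work goes in short steps, Python scripts to look and compute and a tool call to move; the robot and the scene stay as the last step left them, time stands still between calls to the robot, and variables do not carry over. Pictures are saved under pics/ and viewed, at most 10 in all, crops included, and the job is handed in when it is done.

Besides the shell and the picture viewer there is one more tool, called after "Emit:" by a JSON object that holds its "name" and its "arguments", one argument or row to a line. servo_tool: Moves the arm, as the interface text tells. Its arguments: {"type":"object","properties":{"commands":{"type":"array","items":{"type":"object","properties":{"travel":{"type":"array","items":{"type":"number"}},"spin":{"type":"number"},"claw":{"type":"number"}}}}},"required":["commands"]}

```bash
mkdir -p pics; cat > h.py <<'E'
import numpy as np, cv2
from scipy.spatial.transform import Rotation as R
from plant import env, read_camera, calibration, finder
def rot(c):
    o=np.array(c["orientation"],float)
    if o.shape==(3,3): return o
    if o.size==4: return R.from_quat(o).as_matrix()
    return R.from_euler('xyz',o,degrees=True).as_matrix()
def px2w(c,r,col,d):
    p=np.array([(col-c["cx"])/c["fx"]*d,-(r-c["cy"])/c["fy"]*d,-d])
    return rot(c)@p+np.array(c["origin"])
E
python3 - <<'E'
from h import *
print(env.get_state())
ims=[]
for n in("scene","side","wrist"):
    c=calibration(n); im,d=read_camera(n); print(n,c)
    np.savez(f'/tmp/{n}0.npz',im=im,d=d)
    cv2.imwrite(f'pics/{n}0.png',cv2.resize(im[...,::-1],(800,600)))
    for t in("red_jar","red_plug_top","yellow_jar","teal_jar"):
        if n=="wrist" : continue
        for f in finder.search_frame(n,t)[:4]:
            r,k=f["at"]; dd=d[int(r),int(k)]
            print(t,round(f["score"],2),np.round([r,k]),np.round(px2w(c,r,k,dd),3))
E
```

```text
{'clock': 0.0, 'joint_pos': array([-7.21357498e+01,  8.64949473e+00,  8.23942881e+01,  9.75689735e-04,
        8.90254073e+01, -7.67675054e+00]), 'dq': array([-0.00607747,  0.00780651, -0.04597449, -0.11574501,  0.00694368,
        0.01694895]), 'tau': array([ 7.17892413e-03, -7.13046598e+01, -5.70860231e+01,  4.90728507e-04,
        8.96575424e-03, -5.71923078e-05]), 'position': array([ 0.24783209, -0.5185688 ,  0.23067879]), 'tcp_rot': array([-1.79931560e+02, -1.02094751e-02,  2.55409774e+01]), 'ft_force': array([-0.02863495, -0.51925118, -0.6692486 ]), 'torque': array([0.03375194, 0.01632431, 0.02594178]), 'grip_force': 0.0, 'width': 0.08560632367498452}
scene {'fx': 484.21458638364146, 'fy': 484.21458638364146, 'cx': 257.2385115561655, 'cy': 193.51828465122125, 'origin': array([-0.0290448 ,  0.71418606,  0.85572726]), 'orientation': array([  49.52252823,    0.80222502, -140.03212118])}
red_jar 0.86 [168. 336.] [ 0.491 -0.225  0.046]
red_jar 0.71 [148. 316.] [ 0.587 -0.265  0.046]
red_plug_top 0.56 [133. 318.] [ 0.598 -0.288  0.083]
yellow_jar 0.95 [255. 205.] [0.54  0.233 0.051]

[... 206 characters left out ...]
588317434, 'fy': 365.2947588317434, 'cx': 258.0217634076193, 'cy': 189.76652634898514, 'origin': array([ 0.43755391, -0.75939696,  0.41003133]), 'orientation': array([ 67.78241434,   0.63256823, -10.42220223])}
red_jar 0.6 [287. 310.] [ 0.599 -0.309  0.052]
red_plug_top 0.57 [268. 311.] [ 0.603 -0.297  0.078]
yellow_jar 0.82 [183. 275.] [ 0.438 -0.759  0.41 ]
yellow_jar 0.73 [180. 244.] [0.568 0.191 0.048]
teal_jar 0.76 [216. 237.] [ 0.521 -0.03   0.048]
wrist {'fx': 287.4274358111492, 'fy': 287.4274358111492, 'cx': 254.94001467686053, 'cy': 189.74146273527833, 'origin': array([ 0.32308148, -0.48131499,  0.37415662]), 'orientation': array([-1.89408567e+01,  2.79953951e-02, -6.44527754e+01])}
```

View pics/scene0.png

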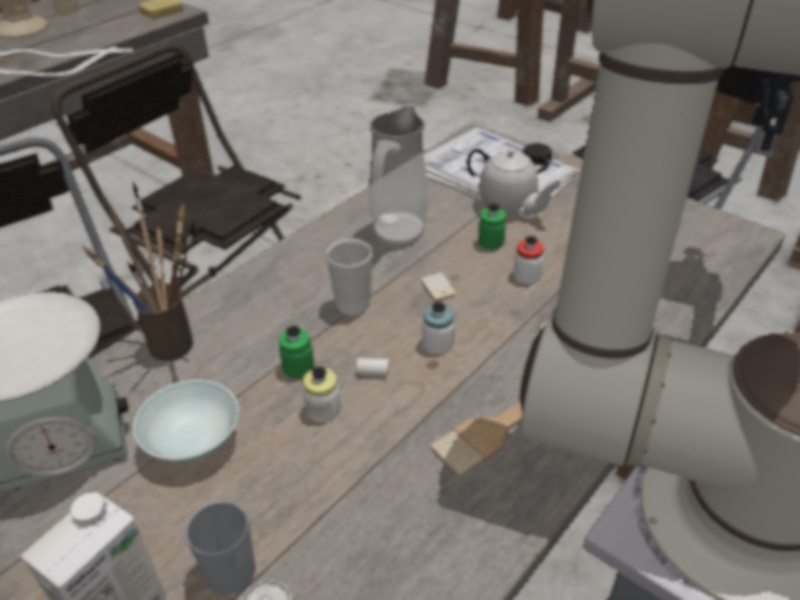

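View pics/side0.png

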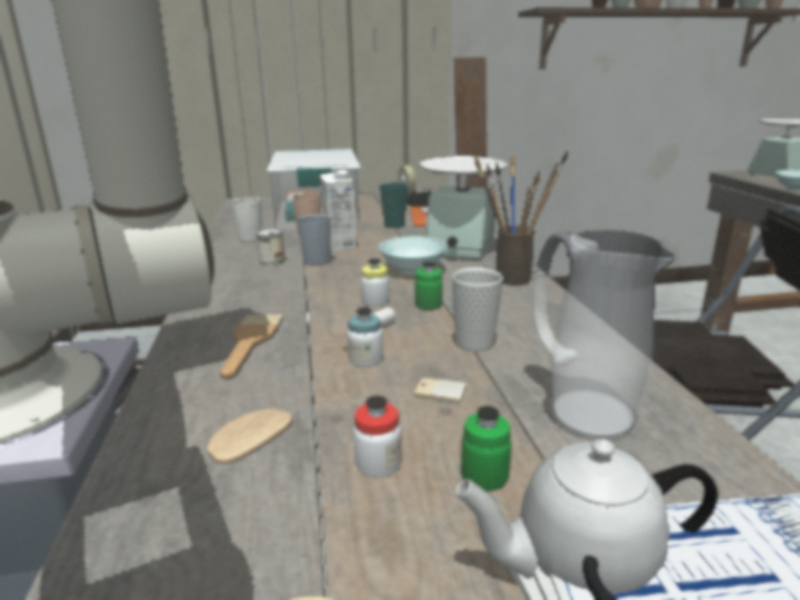

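The scene view shows the red jar at about (530,258), teal at (437,328), yellow at (320,390), and green look-alikes at (492,228) and (297,352). In the side view they are red (377,435), teal (364,335), yellow (374,285). I'll segment the dark caps next, measuring by triangulation and by depth.

```bash
python3 - <<'E'
from h import *
G={"red":((154,340),(257,241)),"yellow":((239,204),(169,239)),"teal":((196,280),(200,233))}
C={n:calibration(n) for n in("scene","side")}
D={n:np.load(f'/tmp/{n}0.npz') for n in C}
tiles=[]
for k,g in G.items():
    rays=[]
    for n,(r,q) in zip(C,g):
        im,d=D[n]["im"],D[n]["d"]; s=12
        w=im[r-s:r+s,q-s:q+s].astype(int)
        m=((w.max(2)<75)).astype(np.uint8)
        nl,lab,st,ce=cv2.connectedComponentsWithStats(m)
        # component nearest centre
        i=1+np.argmin([np.hypot(*(c-s))for c in ce[1:]]); mm=lab==i
        ys,xs=np.where(mm); dd=d[r-s:r+s,q-s:q+s][mm]
        P=np.array([px2w(C[n],r-s+y,q-s+x,z) for y,x,z in zip(ys,xs,dd) if z>0])
        cr,cc=ys.mean()+r-s,xs.mean()+q-s
        print(k,n,len(ys),st[i],np.round([cr,cc],1),"median",np.round(np.median(P,0),4),"lo/hi z",np.round(np.percentile(P,[5,95],axis=0),3).tolist())
        v=px2w(C[n],cr,cc,1)-C[n]["origin"]; rays.append((np.array(C[n]["origin"]),v/np.linalg.norm(v)))
        t=w.astype(np.uint8).copy(); t[...,::-1]; t2=t.copy(); t2[mm]=(255,0,255)
        tiles.append(cv2.resize(np.hstack([t,t2])[...,::-1],(384,192),interpolation=0))
    A=sum(np.eye(3)-np.outer(v,v) for o,v in rays); b=sum((np.eye(3)-np.outer(v,v))@o for o,v in rays)
    print(k,"tri",np.round(np.linalg.solve(A,b),4))
cv2.imwrite('pics/caps.png',np.vstack([np.hstack(tiles[i:i+2]) for i in(0,2,4)]))
E
```

```text
red scene 18 [ 9 10  6  4 18] [153.4 339.5] median [ 0.4951 -0.2404  0.0833] lo/hi z [[0.489, -0.248, 0.082], [0.501, -0.235, 0.086]]
red side 51 [ 7 10 10  6 51] [257.3 240.4] median [ 0.4983 -0.2507  0.0826] lo/hi z [[0.492, -0.256, 0.081], [0.504, -0.244, 0.084]]
red tri [ 0.4982 -0.2465  0.0792]
yellow scene 51 [ 6  6 10 10 51] [237.9 203.1] median [0.5557 0.2188 0.0829] lo/hi z [[0.548, 0.177, 0.019], [0.623, 0.226, 0.085]]
yellow side 3 [11 10  3  1  3] [167. 239.] median [0.5575 0.208  0.0823] lo/hi z [[0.555, 0.208, 0.082], [0.56, 0.208, 0.082]]
yellow tri [0.5591 0.2173 0.0793]
teal scene 37 [ 9 10  7  6 37] [196.5 280.1] median [ 5.104e-01 -1.000e-04  8.280e-02] lo/hi z [[0.503, -0.008, 0.08], [0.519, 0.007, 0.086]]
teal side 14 [ 9 10  6  3 14] [199.  232.5] median [ 0.5136 -0.0119  0.0823] lo/hi z [[0.509, -0.014, 0.08], [0.518, -0.005, 0.083]]
teal tri [ 0.5139 -0.0036  0.0787]
```

View pics/caps.png

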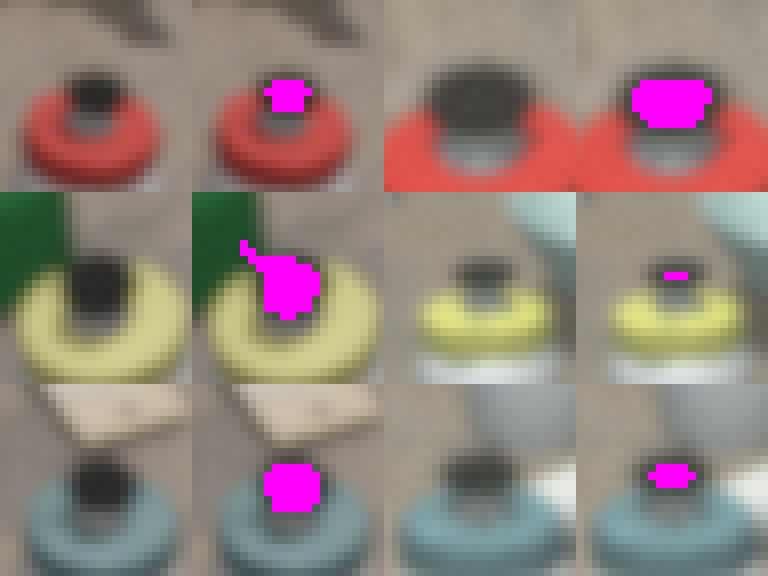

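The caps are segmented cleanly (magenta) on all three jars: red near (0.497,-0.246), yellow near (0.558,0.216), teal near (0.513,-0.005), tops at about z=0.083. I'll move above red with the fingers closing, then refine with the wrist camera.

Emit:
{"name": "servo_tool", "arguments": {
  "commands": [
    {"travel": [4.28, -1.74, 0.5], "claw": 0},
    {"travel": [4.28, -1.74, 0.5], "claw": 0},
    {"travel": [4.28, -1.74, 0.5], "claw": 0},
    {"travel": [4.28, -1.74, 0.5], "claw": 0},
    {"travel": [4.28, -1.74, 0.5], "claw": 0},
    {"travel": [4.28, -1.74, 0.5], "claw": 0},
    {"travel": [4.28, -1.74, 0.5], "claw": 0},
    {"travel": [4.28, -1.74, 0.5], "claw": 0},
    {"travel": [0, 0, 0], "claw": 0},
    {"travel": [0, 0, 0], "claw": 0}
  ]
}}

```text
invalid input at $.commands[0]: expected keys travel, spin, claw
```

```bash
cat > w.py <<'E'
from h import *
import sys
k,x,y=sys.argv[1],float(sys.argv[2]),float(sys.argv[3])
s=env.get_state(); c=calibration("wrist"); im,d=read_camera("wrist")
H,W=d.shape
jj,ii=np.meshgrid(np.arange(W),np.arange(H))
P=np.stack([(jj-c["cx"])/c["fx"]*d,-(ii-c["cy"])/c["fy"]*d,-d],-1)@rot(c).T+c["origin"]
near=(d>0)&(np.hypot(P[...,0]-x,P[...,1]-y)<.035)&(abs(P[...,2]-.083)<.012)
m=near&(im.max(2)<90)
for f in finder.search_frame("wrist",k+"_plug_top")[:2]: print(f)
vis=im[...,::-1].copy()
if m.any():
    lab,st=cv2.connectedComponentsWithStats(m.astype(np.uint8))[1:3]; m=lab==1+np.argmax(st[1:,4])
    cnt=cv2.findContours(m.astype(np.uint8),0,1)[0][0]; (u,v),r=cv2.minEnclosingCircle(cnt)
    z=np.median(P[m][:,2]); p=px2w(c,v,u,np.median(d[m]))
    print("n",m.sum(),"px",np.round([v,u,r],1),"diam",2*r*np.median(d[m])/c["fx"],"centre",np.round(p,4),"median",np.round(np.median(P[m],0),4))
    cv2.circle(vis,(int(u),int(v)),int(r),(255,0,255),1)
    e=p-s["position"]; T=R.from_euler('xyz',s["tcp_rot"],degrees=True).as_matrix()
    print("tool shift cm",np.round(T.T@e*100,2))
print(s["clock"],s["position"],s["tcp_rot"],s["width"],s["ft_force"])
cv2.imwrite(f'pics/w_{k}_{s["clock"]:.2f}.png',vis); print(f'pics/w_{k}_{s["clock"]:.2f}.png')
E
python3 w.py red .497 -.2455
```

```text
0.55 [ 0.24787628 -0.51876336  0.23124821] [-1.79989766e+02 -2.16310376e-03  2.55395122e+01] 0.08512682318933978 [-0.66309403  0.01739387 -0.97855975]
pics/w_red_0.55.png
```

Emit:
{"name": "servo_tool", "arguments": {
  "commands": [
    {"travel": [4.28, -1.74, 0.5], "spin": 0, "claw": 0},
    {"travel": [4.28, -1.74, 0.5], "spin": 0, "claw": 0},
    {"travel": [4.28, -1.74, 0.5], "spin": 0, "claw": 0},
    {"travel": [4.28, -1.74, 0.5], "spin": 0, "claw": 0},
    {"travel": [4.28, -1.74, 0.5], "spin": 0, "claw": 0},
    {"travel": [4.28, -1.74, 0.5], "spin": 0, "claw": 0},
    {"travel": [4.28, -1.74, 0.5], "spin": 0, "claw": 0},
    {"travel": [4.28, -1.74, 0.5], "spin": 0, "claw": 0},
    {"travel": [0, 0, 0], "spin": 0, "claw": 0},
    {"travel": [0, 0, 0], "spin": 0, "claw": 0}
  ]
}}

```text
clock: 1.9
position: [0.4967, -0.2457, 0.1913]
tcp_rot: [-180.0, 0.0, 25.6]
ft_force: [-0.0, -0.7, -0.0]
width: 0.0001
grip_force: 0.0
```

```bash
python3 w.py red .497 -.2455; cp pics/w_red_1.90.png pics/wr.png; ls pics
```

```text
{'at': [186.7, 255.0], 'score': 0.9}
{'at': [95.7, 357.5], 'score': 0.63}
n 431 px [185.3 253.9  11.7] diam 0.02155868 centre [ 0.4976 -0.2425  0.0833] median [ 0.4976 -0.2425  0.0832]
tool shift cm [ 0.22 -0.25 10.8 ]
1.9 [ 0.49667115 -0.24569004  0.19131108] [-1.79997691e+02  1.44218269e-02  2.55708442e+01] 0.00010770507046735717 [-0.04785394 -0.72924245 -0.00432345]
pics/w_red_1.90.png
caps.png
scene0.png
side0.png
w_red_0.55.png
w_red_1.90.png
wr.png
wrist0.png
```

View pics/wr.png

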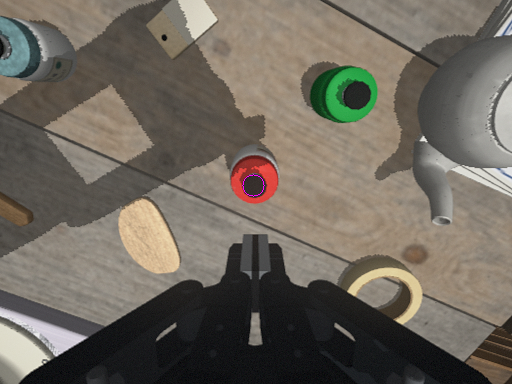

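The wrist view shows the red cap at row 185, col 254, with the green look-alike well clear at (96,357). I'll descend partway and re-measure.

Emit:
{"name": "servo_tool", "arguments": {
  "commands": [
    {"travel": [0.2, -0.2, 2.5], "spin": 0, "claw": 0},
    {"travel": [0, 0, 2.5], "spin": 0, "claw": 0},
    {"travel": [0, 0, 2.5], "spin": 0, "claw": 0},
    {"travel": [0, 0, 0], "spin": 0, "claw": 0}
  ]
}}

```text
clock: 2.5
position: [0.4966, -0.2432, 0.1151]
tcp_rot: [-179.9, 0.1, 25.5]
ft_force: [-1.2, 0.3, 0.6]
width: 0.0002
grip_force: 0.0
```

```bash
python3 w.py red .497 -.2435
```

```text
{'at': [51.0, 9.9], 'score': 0.71}
{'at': [98.6, 405.6], 'score': 0.6}
n 751 px [221.7 256.9  16.3] diam 0.021820733 centre [ 0.4979 -0.2424  0.0835] median [ 0.4985 -0.2419  0.0833]
tool shift cm [ 0.15 -0.01  3.16]
2.5 [ 0.49660064 -0.24320482  0.11506561] [-1.79864127e+02  8.16185711e-02  2.54661758e+01] 0.0001944229528501385 [-1.20365987  0.25570399  0.60532423]
pics/w_red_2.50.png
```

Emit:
{"name": "servo_tool", "arguments": {
  "commands": [
    {"travel": [0.1, 0, 1.5], "spin": 0, "claw": 0},
    {"travel": [0, 0, 1.2], "spin": 0, "claw": 0},
    {"travel": [0, 0, 0.4], "spin": 0, "claw": 0},
    {"travel": [0, 0, 0.3], "spin": 0, "claw": 0},
    {"travel": [0, 0, 0.2], "spin": 0, "claw": 0}
  ]
}}

```text
clock: 3.22
position: [0.4988, -0.2425, 0.0805]
tcp_rot: [180.0, -0.0, 25.5]
ft_force: [-1.5, 1.2, 4.4]
width: 0.0003
grip_force: 1.8
```

Contact is made and it pushes at about 4 N. I'll continue in small steps.

Emit:
{"name": "servo_tool", "arguments": {
  "commands": [
    {"travel": [0, 0, 0.15], "spin": 0, "claw": 0},
    {"travel": [0, 0, 0.15], "spin": 0, "claw": 0},
    {"travel": [0, 0, 0.1], "spin": 0, "claw": 0}
  ]
}}

```text
clock: 3.6
position: [0.4987, -0.2424, 0.0763]
tcp_rot: [-180.0, -0.0, 25.5]
ft_force: [-1.6, 0.1, 3.9]
width: -0.0004
grip_force: 1.8
```

Emit:
{"name": "servo_tool", "arguments": {
  "commands": [
    {"travel": [0, 0, 0.05], "spin": 0, "claw": 0},
    {"travel": [0, 0, 0.05], "spin": 0, "claw": 0}
  ]
}}

```text
clock: 3.85
position: [0.4988, -0.2425, 0.0755]
tcp_rot: [180.0, -0.0, 25.5]
ft_force: [-2.0, 2.0, 9.7]
width: 0.0002
grip_force: 5.1
```

Emit:
{"name": "servo_tool", "arguments": {
  "commands": [
    {"travel": [0, 0, 0.03], "spin": 0, "claw": 0},
    {"travel": [0, 0, 0], "spin": 0, "claw": 0}
  ]
}}

```text
clock: 4.1
position: [0.4989, -0.2426, 0.0755]
tcp_rot: [180.0, -0.0, 25.5]
ft_force: [-1.4, 2.1, 9.3]
width: -0.0
grip_force: 4.8
```

Emit:
{"name": "servo_tool", "arguments": {
  "commands": [
    {"travel": [0, 0, 0.05], "spin": 0, "claw": 0},
    {"travel": [0, 0, 0], "spin": 0, "claw": 0}
  ]
}}

```text
clock: 4.35
position: [0.4991, -0.2427, 0.0755]
tcp_rot: [179.9, -0.0, 25.5]
ft_force: [-2.4, 2.7, 14.7]
width: 0.0002
grip_force: 7.4
```

Stop confirmed at z=0.0755 with rising force. I'll lift and go to yellow.

Emit:
{"name": "servo_tool", "arguments": {
  "commands": [
    {"travel": [0, 0, -1], "spin": 0, "claw": 0},
    {"travel": [0, 0, -5], "spin": 0, "claw": 0},
    {"travel": [0, 0, -5.6], "spin": 0, "claw": 0}
  ]
}}

```text
clock: 4.72
position: [0.4982, -0.2422, 0.1915]
tcp_rot: [-179.9, 0.0, 25.5]
ft_force: [-0.1, -0.6, -0.3]
width: -0.0004
grip_force: 0.0
```

Emit:
{"name": "servo_tool", "arguments": {
  "commands": [
    {"travel": [2.52, -3.9, 0], "spin": 0, "claw": 0},
    {"travel": [2.52, -3.9, 0], "spin": 0, "claw": 0},
    {"travel": [2.52, -3.9, 0], "spin": 0, "claw": 0},
    {"travel": [2.52, -3.9, 0], "spin": 0, "claw": 0},
    {"travel": [2.52, -3.9, 0], "spin": 0, "claw": 0},
    {"travel": [2.52, -3.9, 0], "spin": 0, "claw": 0},
    {"travel": [2.52, -3.9, 0], "spin": 0, "claw": 0},
    {"travel": [2.52, -3.9, 0], "spin": 0, "claw": 0},
    {"travel": [2.52, -3.9, 0], "spin": 0, "claw": 0},
    {"travel": [2.52, -3.9, 0], "spin": 0, "claw": 0}
  ]
}}

```text
clock: 5.98
position: [0.5579, 0.2196, 0.1908]
tcp_rot: [180.0, -0.0, 25.5]
ft_force: [0.8, -1.0, 0.5]
width: 0.0002
grip_force: 0.0
```

Emit:
{"name": "servo_tool", "arguments": {
  "commands": [
    {"travel": [0, 0, 0], "spin": 0, "claw": 0},
    {"travel": [0, 0, 0], "spin": 0, "claw": 0}
  ]
}}

```text
clock: 6.22
position: [0.5578, 0.2178, 0.1905]
tcp_rot: [180.0, 0.0, 25.6]
ft_force: [-0.3, -0.2, 0.0]
width: -0.0001
grip_force: 0.0
```

```bash
python3 w.py yellow .558 .217; cp pics/w_yellow*.png pics/wy.png
```

```text
{'at': [109.7, 338.8], 'score': 0.82}
{'at': [187.6, 253.6], 'score': 0.64}
n 427 px [187.1 253.8  11.8] diam 0.021715041 centre [0.5574 0.2204 0.0834] median [0.5575 0.2204 0.0833]
tool shift cm [ 0.08 -0.25 10.7 ]
6.225 [0.55778147 0.21784876 0.1904699 ] [1.79994537e+02 1.95049772e-02 2.55641176e+01] -8.887387367736997e-05 [-0.33116938 -0.1926173   0.01804706]
pics/w_yellow_6.22.png
```

View pics/wy.png

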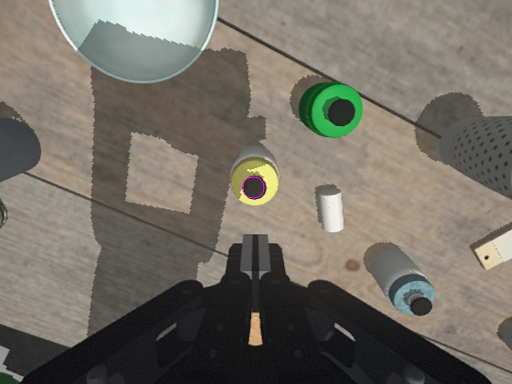

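The wrist view shows the yellow cap at row 187, col 254, with the green look-alike off to the side at (110,339). Descending onto it.

Emit:
{"name": "servo_tool", "arguments": {
  "commands": [
    {"travel": [0.1, -0.2, 2.5], "spin": 0, "claw": 0},
    {"travel": [0, 0, 2.5], "spin": 0, "claw": 0},
    {"travel": [0, 0, 2.5], "spin": 0, "claw": 0},
    {"travel": [0, 0, 1.5], "spin": 0, "claw": 0},
    {"travel": [0, 0, 1.0], "spin": 0, "claw": 0},
    {"travel": [0, 0, 0.4], "spin": 0, "claw": 0},
    {"travel": [0, 0, 0.3], "spin": 0, "claw": 0},
    {"travel": [0, 0, 0.2], "spin": 0, "claw": 0}
  ]
}}

```text
clock: 7.32
position: [0.5582, 0.2204, 0.0821]
tcp_rot: [180.0, -0.1, 25.5]
ft_force: [0.1, -0.3, 4.4]
width: 0.0004
grip_force: 1.8
```

Emit:
{"name": "servo_tool", "arguments": {
  "commands": [
    {"travel": [0, 0, 0.15], "spin": 0, "claw": 0},
    {"travel": [0, 0, 0.15], "spin": 0, "claw": 0},
    {"travel": [0, 0, 0.1], "spin": 0, "claw": 0}
  ]
}}

```text
clock: 7.7
position: [0.5581, 0.2204, 0.0776]
tcp_rot: [-180.0, -0.0, 25.5]
ft_force: [-0.0, 0.6, 3.4]
width: -0.0004
grip_force: 1.8
```

Emit:
{"name": "servo_tool", "arguments": {
  "commands": [
    {"travel": [0, 0, 0.1], "spin": 0, "claw": 0},
    {"travel": [0, 0, 0.1], "spin": 0, "claw": 0},
    {"travel": [0, 0, 0.05], "spin": 0, "claw": 0},
    {"travel": [0, 0, 0], "spin": 0, "claw": 0}
  ]
}}

```text
clock: 8.2
position: [0.5582, 0.2204, 0.0755]
tcp_rot: [180.0, -0.0, 25.5]
ft_force: [0.2, 0.4, 7.9]
width: -0.0003
grip_force: 4.1
```

Emit:
{"name": "servo_tool", "arguments": {
  "commands": [
    {"travel": [0, 0, 0.07], "spin": 0, "claw": 0},
    {"travel": [0, 0, 0], "spin": 0, "claw": 0}
  ]
}}

```text
clock: 8.45
position: [0.5583, 0.2205, 0.0754]
tcp_rot: [180.0, -0.1, 25.5]
ft_force: [-1.5, -1.2, 15.1]
width: -0.0001
grip_force: 7.6
```

Yellow is at its stop. Next is teal.

Emit:
{"name": "servo_tool", "arguments": {
  "commands": [
    {"travel": [0, 0, -1], "spin": 0, "claw": 0},
    {"travel": [0, 0, -5], "spin": 0, "claw": 0},
    {"travel": [0, 0, -5.6], "spin": 0, "claw": 0},
    {"travel": [-2.73, 3.63, 0], "spin": 0, "claw": 0},
    {"travel": [-2.73, 3.63, 0], "spin": 0, "claw": 0},
    {"travel": [-2.73, 3.63, 0], "spin": 0, "claw": 0},
    {"travel": [-2.73, 3.63, 0], "spin": 0, "claw": 0},
    {"travel": [-2.73, 3.63, 0], "spin": 0, "claw": 0},
    {"travel": [0, 0, 0], "spin": 0, "claw": 0},
    {"travel": [0, 0, 0], "spin": 0, "claw": 0}
  ]
}}

```text
clock: 9.7
position: [0.513, -0.0021, 0.1904]
tcp_rot: [-180.0, -0.0, 25.5]
ft_force: [-0.7, 0.7, -0.2]
width: -0.0003
grip_force: 0.0
```

```bash
python3 w.py teal .513 -.003; cp pics/w_teal*.png pics/wt.png
```

```text
{'at': [187.3, 252.5], 'score': 0.65}
n 450 px [187.  254.5  12.1] diam 0.022191593 centre [ 0.5129 -0.      0.0831] median [0.5129 0.     0.0831]
tool shift cm [ 0.08 -0.19 10.73]
9.7 [ 0.51298124 -0.00211387  0.19037832] [-1.79976390e+02 -1.90264921e-03  2.55104542e+01] -0.00026950429472407484 [-0.74723618  0.74757419 -0.23828329]
pics/w_teal_9.70.png
```

View pics/wt.png

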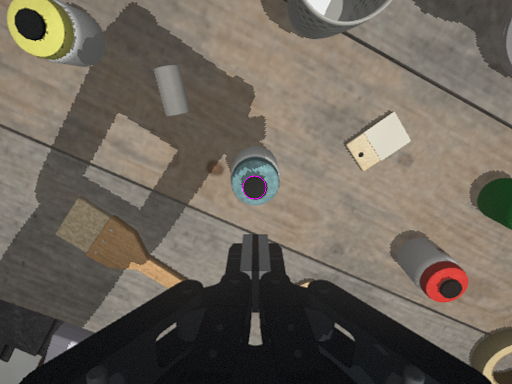

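The teal cap is at row 187, col 254. The red and yellow jars are still upright.

Emit:
{"name": "servo_tool", "arguments": {
  "commands": [
    {"travel": [0.1, -0.2, 2.5], "spin": 0, "claw": 0},
    {"travel": [0, 0, 2.5], "spin": 0, "claw": 0},
    {"travel": [0, 0, 2.5], "spin": 0, "claw": 0},
    {"travel": [0, 0, 1.5], "spin": 0, "claw": 0},
    {"travel": [0, 0, 1.0], "spin": 0, "claw": 0},
    {"travel": [0, 0, 0.4], "spin": 0, "claw": 0},
    {"travel": [0, 0, 0.3], "spin": 0, "claw": 0},
    {"travel": [0, 0, 0.2], "spin": 0, "claw": 0}
  ]
}}

```text
clock: 10.8
position: [0.5134, -0.0001, 0.0818]
tcp_rot: [180.0, -0.0, 25.5]
ft_force: [-0.7, 0.9, 3.3]
width: -0.0002
grip_force: 1.8
```

Emit:
{"name": "servo_tool", "arguments": {
  "commands": [
    {"travel": [0, 0, 0.15], "spin": 0, "claw": 0},
    {"travel": [0, 0, 0.15], "spin": 0, "claw": 0},
    {"travel": [0, 0, 0.1], "spin": 0, "claw": 0},
    {"travel": [0, 0, 0.1], "spin": 0, "claw": 0},
    {"travel": [0, 0, 0.1], "spin": 0, "claw": 0}
  ]
}}

```text
clock: 11.42
position: [0.5132, -0.0001, 0.0754]
tcp_rot: [180.0, -0.0, 25.5]
ft_force: [1.3, 0.9, 14.1]
width: 0.0
grip_force: 7.4
```

Emit:
{"name": "servo_tool", "arguments": {
  "commands": [
    {"travel": [0, 0, 0], "spin": 0, "claw": 0},
    {"travel": [0, 0, -1], "spin": 0, "claw": 0},
    {"travel": [0, 0, -5], "spin": 0, "claw": 0},
    {"travel": [0, 0, -5.6], "spin": 0, "claw": 0},
    {"travel": [0, 0, -4], "spin": 0, "claw": 0},
    {"travel": [0, 0, 0], "spin": 0, "claw": 0}
  ]
}}

```text
clock: 12.18
position: [0.5139, -0.0002, 0.2347]
tcp_rot: [179.8, -0.2, 25.5]
ft_force: [-0.3, -0.4, -0.9]
width: -0.0
grip_force: 0.0
```

```bash
for a in "teal .513 0" "red .4978 -.2425" "yellow .5575 .2203"; do python3 w.py $a; done; python3 - <<'E'
from h import *
im,_=read_camera("scene"); cv2.imwrite('pics/scene_end.png',cv2.resize(im[...,::-1],(800,600)))
im0=np.load('/tmp/scene0.npz')["im"]
d=cv2.absdiff(im,im0).max(2); print([(d[r-12:r+25,q-15:q+15]>40).sum() for r,q in((154,340),(239,204),(196,280))])
E
```

```text
{'at': [174.0, 252.3], 'score': 0.62}
{'at': [19.6, 320.0], 'score': 0.56}
n 315 px [174.  255.3  10.1] diam 0.022112641 centre [0.5128 0.     0.0756] median [ 5.127e-01 -2.000e-04  7.550e-02]
tool shift cm [-0.15 -0.11 15.91]
12.175 [ 5.13855985e-01 -1.82602344e-04  2.34715766e-01] [179.8455135   -0.23180181  25.54447016] -4.769006410634249e-05 [-0.32336637 -0.35283268 -0.88418461]
pics/w_teal_12.18.png
{'at': [268.4, 430.6], 'score': 0.66}
n 246 px [267.  430.    9.5] diam 0.022980154 centre [ 0.4975 -0.2407  0.075 ] median [ 0.4975 -0.2405  0.0753]
tool shift cm [-11.75  21.05  15.6 ]
12.275 [ 5.12788553e-01 -3.57764739e-05  2.31101886e-01] [-1.79986283e+02  1.63145302e-02  2.55421539e+01] -5.029026671611166e-05 [ 0.56182957  0.83316413 -0.48122367]
pics/w_red_12.28.png
{'at': [34.5, 63.0], 'score': 0.85}
{'at': [165.4, 257.2], 'score': 0.18}
n 517 px [33.5 64.  14.6] diam 0.026942542 centre [0.5567 0.2182 0.0755] median [0.5568 0.2182 0.0755]
tool shift cm [ 13.42 -17.77  15.46]
12.375 [ 5.12529619e-01 -1.68942455e-05  2.30138535e-01] [-1.79930397e+02  9.78973506e-02  2.55384260e+01] 0.00014532064458497006 [ 0.54824192  0.30810036 -0.49096365]
pics/w_yellow_12.38.png
[np.int64(34), np.int64(104), np.int64(35)]
```

View pics/scene_end.png

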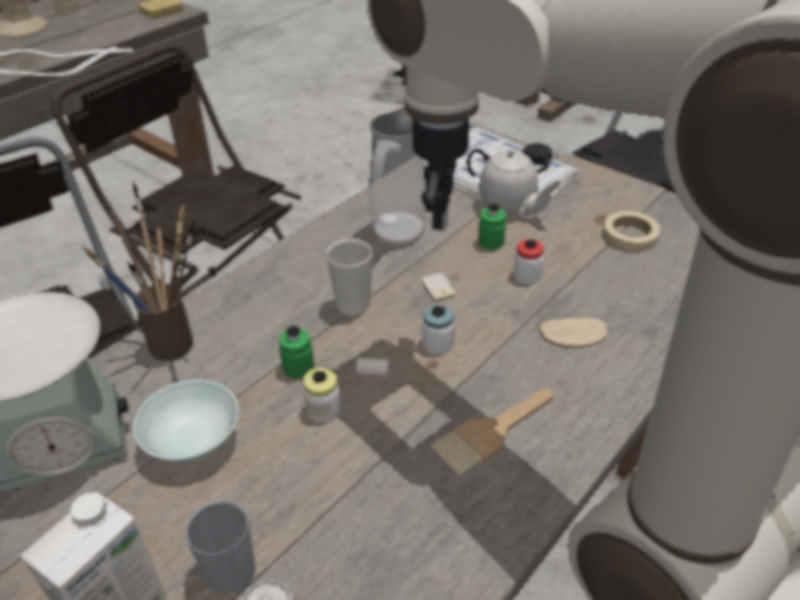

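All three caps now sit at z≈0.0755, fully down. In the picture the jars stand where they were (red 530,258; yellow 320,390; teal 437,328), everything else is undisturbed, and the arm is clear.

```bash
python3 -c "
from plant import env; print(env.hand_in())"
```

```text
the job is handed in; nothing more can be done
None
```

I pressed the red, then the yellow, then the teal plug fully down (each cap measures about 75.5 mm high); the jars and everything else stayed in place, and I handed the job in at about 12.5 s on the robot's clock.

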